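Empty the vial pan of the clinic's tipping stand into the carriage box

ROBOT

A 6-joint arm with a two-finger parallel gripper is mounted at the origin on the work surface. World frame = base frame: x ahead of the robot, y to its left, z up, the work surface at z = 0. Lengths are in m, angles in rad, forces in N, time in s.
With the tool pointing down it reaches from about 0.275 to 0.725 m from the base axis. Payload 5.6 kg.
Tool frame: the origin (TCP) lies between the finger pads; the fingertips stand 14 mm ahead of it and the grasp point (between the pads) lies 5 mm behind it; x points along the fingers, y is the direction in which the jaws open and shut, and the axes are right-handed (so a half turn about x gives the same grasp; the last joint's range is limited). The gripper opens to 85 mm and grips with 20 to 120 N. Pads are 22 mm wide; open, the fingers measure 114 mm over their backs; the gripper's body (76 mm by 85 mm) begins 54 mm behind the grasp point. The pads swing forward as they close: fully open they stand 13 mm farther back than shut.
Start: joints at [1.52, 0.255, 0.108, 0, -1.424, -0.285], TCP at [0.181, 0.519, 0.245] pointing down, gripper open.
Joint ranges: [-2.95, 2.95], [-1.21, 1.97], [-1.09, 1.5], [-2.87, 1.71], [-2.94, -0.07], [-3.05, 3.05]. Speed limits (rad/s): [2.57, 2.57, 3.14, 3.14, 3.14, 3.14].

INTERFACE

Orientations are given as a unit quaternion [w, x, y, z].
In Python, from cell import monitor, read_camera, camera_model, arm gives the robot as it stands.
- The arm moves only by the shell command python3 -m inch 'ROWS' [OPENING]. ROWS is JSON, a list of rows, each a list of 2 entries, a list of its own where there are three numbers: the shift along the world's x, y, z in mm, then the turn, a rotation vector about the world's x, y, z in degrees. A call has 1 to 8 rows; each row is the pose to reach, as a shift and turn from the pose commanded when the call began; what a row does not reach only later rows make up. A row lasts 1/12 s, in which the tool goes at most 41.7 mm and 7.16 degrees, less where a joint would pass 70% of its speed; a pose out of reach is approached as far as the arm can. A call with a gripper value outside its range is refused whole. OPENING is the finger opening in mm, from 0 to 85.4, set as the call begins (- or left out, the last holds). The fingers move at their own pace and stop on an object; the grip force is fixed at half the most. Time passes only in rows, so rows that repeat a pose let the fingers close. It gives the time, the measured TCP pose, the force and the opening at its end, in the units of the state.
- monitor.get_state(): the state, without advancing time (a new reading comes with each control period).
- read_camera(name): name is "side" or "top"; returns the picture (384x512x3 uint8, blue, green, red); there is no depth.
- camera_model(name): a dict with "intrinsics" (3x3 intrinsics, pixels), "extrinsics" (4x4, takes a point from world to camera coordinates). Camera axes: x right, y down, z forward; pixel columns grow to the right and rows downward; lengths in m; the calibration is good to about 2 mm. A picture is of the moment at which its call begins. camera_model takes no time and is no camera call.
- arm.sign_off(): hands the job in, once; it reports no verdict.
The state is a dict: "time": time; "joint_pos": joint angles; "qvel": joint speeds; "joint_efforts": joint torques, N m; "tool_pos": TCP position; "tool_rot": TCP orientation; "ft_force": force on the tool from outside, world axes, zero at the start; "torque": the same for the moment, N m; "gripper_width": finger opening in m.
Only numpy, scipy, OpenCV 4.12 (cv2) and the standard library are available. Lean on these libraries where they do the work, as an engineer would, in place of code of your own. Each camera call takes 0.05 s, during which the arm holds its last target.

TASK

On the white stand, slide the carriage box along its rail by its handle until it is squarely under the spout of the tipping pan that holds the short necked medicine vial. Then press that pan's paddle down so that the vial rolls through the spout into the box, and leave the box there. Do not touch the used vial itself, and leave the long sample tube lying in the other pan.

Things in the scene. Friction and masses are not known exactly. Their poses are not given: they have to be found in the camera images.
- box (a point): White open carriage box, 110 (x) x 120 (y) x 55 mm high, walls 4 mm, on the stand's rail. Point: centre of its underside, 18 mm above the table. x away from robot, y left along the rail, z up (the stand's axes too). Slides along y only, about 2 N friction, +-150 mm from the rail's middle, stays where left, no stop under the spouts. Starts near the middle. A loose box without handle is a bystander.
- box_handle (a point): Handle of the carriage box: upright grey plate, 22 mm along x, 14 mm along y (grip across y), top 98 mm above the table, standing in front of the box on a low bar (top of bar 32 mm above the table). Point: inside the plate, 73 mm above the table, 130 mm from the box's centre towards its -x. Axes as the box's.
- left_spout (a point): Left fixed aluminium spout, open above and below, 61 (x) x 86 (y) mm inside, front wall up to 168 mm. Point: centre of its lower mouth, 90 mm above the table; the box is in place with its centre straight below. Behind it (+x) is the left pan, a steel tray 84 mm wide hinged 35 mm behind this point, 135 mm up, sloping slightly back at rest, top below 180 mm.
- right_spout (a point): Right fixed spout with the right pan behind it, same as the left, 240 mm from it along -y. The rail's middle is half-way between the two.
- left_paddle (a point): Press paddle of the left pan: flat grey plate 40 (x) x 44 (y) x 4 mm beyond the outer (+y) side of the left spout. Point: centre of its upper face, 167 mm above the table at rest. Pressed straight down (1 to 4 N) it sinks up to 59 mm and tips the pan forward 0.8 rad, so that the load rolls out after some 20 to 35 mm; springs back when released. Turns with the pan.
- right_paddle (a point): Press paddle of the right pan, the same, beyond the outer (-y) side of the right spout.
- vial_center (a point): Used medicine vial: short amber glass cylinder, 28 mm across, 50 mm long, with narrow neck and aluminium cap. Point: on its axis, half-way along; y is its long axis. Lies along the rail's direction at the back of one of the pans, about 97 mm behind (+x of) that pan's spout, 147 mm above the table. Another such vial stands on the table, a bystander.
- tube_center (a point): Sample tube: long white plastic cylinder 28 mm across and 70 mm long with a grey cap of the same width, lying in the other pan in the same way; this point is its centre, y its long axis. It stays there.
Not all that is in view belongs to the job. What is shaped like the part that bears tube_center but blue is not meant.

How it is judged:
By the outcome, as a careful person would: the job done as asked, in the order asked, and still so for the second after the job is handed in, with the robot touching nothing.
It also fails if it takes over 40 s, if anything falls off the work surface, if the arm or the gripper's body presses on something with over 40 N, if the wrist force passes 120 N, or if a joint passes its speed limit or range.

## Working session

There is one attempt and no reset: what is moved stays moved. The work goes in short steps, Python scripts to look and compute and a shell command to move; the robot and the scene stay as the last step left them, time stands still between calls to the robot, and variables do not carry over. Pictures are saved under pics/ and viewed, and the job is handed in when it is done.

```bash
ls; mkdir -p pics
python3 - <<'E'
from cell import monitor, read_camera, camera_model
import cv2
for n in("side","top"):
    cv2.imwrite(f"pics/{n}0.png",read_camera(n)); m=camera_model(n); print(n,m["intrinsics"],m["extrinsics"])
s=monitor.get_state(); print(s)
E
```

```text
pics
side [[407.35917513   0.         254.20725519]
 [  0.         407.35917513 194.2126064 ]
 [  0.           0.           1.        ]] [[ 0.9808685  -0.1946522  -0.00273927 -0.55132754]
 [-0.15361751 -0.76529481 -0.62508041  0.17888287]
 [ 0.11957693  0.61354248 -0.78055556  0.76379077]
 [ 0.          0.          0.          1.        ]]
top [[379.03565431   0.         257.48108079]
 [  0.         379.03565431 189.9335715 ]
 [  0.           0.           1.        ]] [[-0.02778623 -0.99954633  0.01162152  0.03075901]
 [-0.98525963  0.02542222 -0.1691661   0.58854705]
 [ 0.16879391 -0.0161507  -0.98551904  0.80078106]
 [ 0.          0.          0.          1.        ]]
{'time': 0.1, 'joint_pos': array([ 1.51960443e+00,  2.55693524e-01,  1.07135234e-01, -4.15123274e-04,
       -1.42390034e+00, -2.84577482e-01]), 'qvel': array([ 0.0019366 , -0.00149853,  0.00373583,  0.00440865,  0.00059359,
       -0.00026054]), 'joint_efforts': array([-3.12829652e-03, -3.87606347e+01,  2.38471073e+01,  5.37792563e+00,
       -3.87548032e-03, -2.69051725e-06]), 'tool_pos': array([0.18104643, 0.51890657, 0.2444848 ]), 'tool_rot': array([ 0.11757617, -0.69708555,  0.1187774 ,  0.69723706]), 'ft_force': array([ 0.14991291, -0.02203071, -0.43663019]), 'torque': array([ 0.01026551, -0.02844247,  0.06777905]), 'gripper_width': 0.08531512396007901}
```

View pics/side0.png

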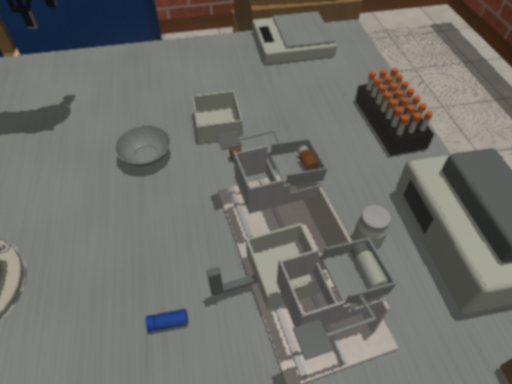

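View pics/top0.png

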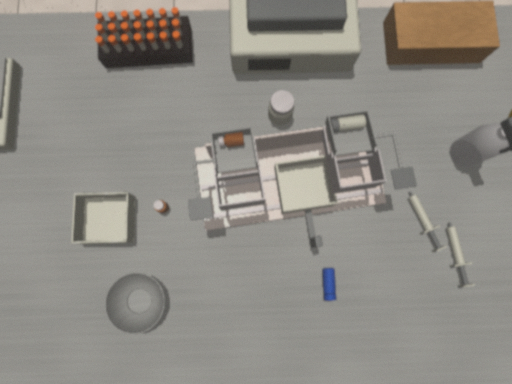

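The top view has +y to the left. The amber vial (232,140) lies in the left pan and the white tube (350,123) in the right one. The box is near the middle, with its handle at about (314,240). I'll enlarge both views to measure.

Run:
```python
import cv2
t=cv2.imread("pics/top0.png")[100:260,180:420]; cv2.imwrite("pics/topc.png",cv2.resize(t,None,fx=3.3,fy=3.3,interpolation=cv2.INTER_CUBIC))
t=cv2.imread("pics/side0.png")[120:384,190:410]; cv2.imwrite("pics/sidec.png",cv2.resize(t,None,fx=2.25,fy=2.25,interpolation=cv2.INTER_CUBIC))
```

```text
(no output)
```

View pics/topc.png

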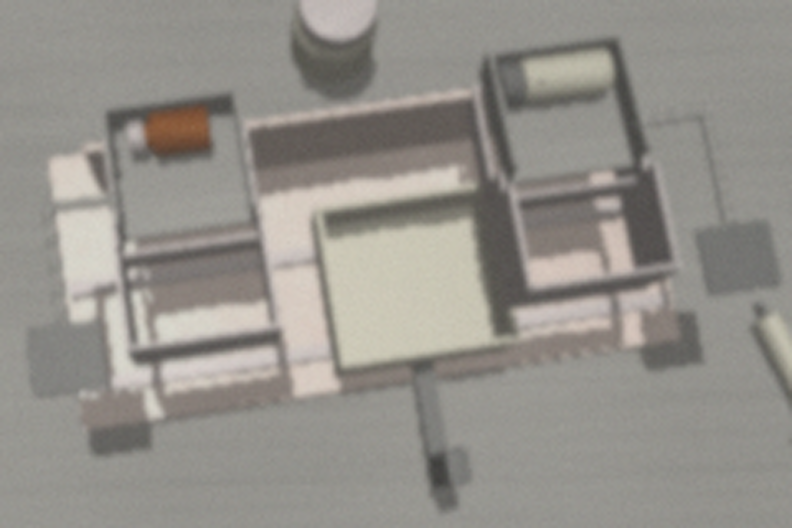

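View pics/sidec.png

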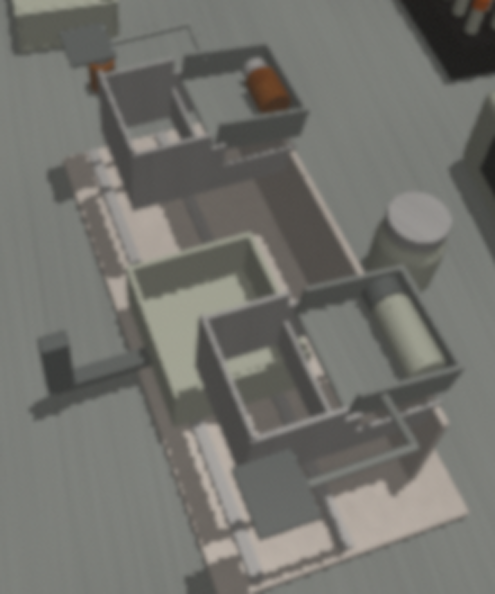

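```bash
cat > h.py <<'E'
import numpy as np
from cell import camera_model
def ray(cam,uv,z):
    m=camera_model(cam);K=np.array(m["intrinsics"]);T=np.array(m["extrinsics"]);R,t=T[:3,:3],T[:3,3]
    c=-R.T@t; d=R.T@np.linalg.inv(K)@np.array([uv[0],uv[1],1.]); return c+d*(z-c[2])/d[2]
def proj(cam,p):
    m=camera_model(cam);K=np.array(m["intrinsics"]);T=np.array(m["extrinsics"]);q=K@(T[:3,:3]@np.array(p)+T[:3,3]);return q[:2]/q[2]
def tri(ua,ub):
    A=[];b=[]
    for cam,uv in(("top",ua),("side",ub)):
        m=camera_model(cam);K=np.array(m["intrinsics"]);P=K@np.array(m["extrinsics"])[:3]
        for i in(0,1):
            r=uv[i]*P[2]-P[i];A.append(r[:3]);b.append(-r[3])
    return np.linalg.lstsq(np.array(A),np.array(b),rcond=None)[0]
E
python3 - <<'E'
from h import *
np.set_printoptions(precision=4,suppress=True)
T=lambda a:(180+(a[0]+.5)/3.3-.5,100+(a[1]+.5)/3.3-.5)
S=lambda a:(190+(a[0]+.5)/2.25-.5,120+(a[1]+.5)/2.25-.5)
for n,z,pts in [("Lpad",.167,[(28,328),(98,321),(107,387),(34,396)]),("Rpad",.167,[(697,230),(768,221),(779,285),(707,294)]),
 ("Lspout front top",.168,[(133,355),(278,333)]),("Rspout front top",.168,[(527,290),(674,266)]),
 ("Box rim",.073,[(316,213),(492,185),(340,369),(515,340)]),("handle top",.098,[(437,470)])]:
    P=np.array([ray("top",T(p),z) for p in pts]);print(n,P.round(4).tolist(),"mean",P.mean(0))
for n,z,pts in [("handle top side",.098,[(38,340),(64,332),(72,346),(45,352)]),("Lpad",.167,[(62,33),(104,24),(118,55),(75,67)]),("Rpad",.167,[(235,463),(298,449),(326,513),(262,536)]),
 ("Lspout front",.168,[(100,74),(132,155)]),("Rspout front",.168,[(202,320),(252,440)])]:
    P=np.array([ray("side",S(p),z) for p in pts]);print(n,P.round(4).tolist(),"mean",P.mean(0))
E
```

```text
Lpad [[0.5548, 0.1504, 0.167], [0.5579, 0.1098, 0.167], [0.5192, 0.1048, 0.167], [0.5151, 0.1469, 0.167]] mean [0.5367 0.128  0.167 ]
Rpad [[0.6032, -0.2453, 0.167], [0.6077, -0.2881, 0.167], [0.5689, -0.2909, 0.167], [0.5646, -0.2478, 0.167]] mean [ 0.5861 -0.268   0.167 ]
Lspout front top [[0.5373, 0.0895, 0.168], [0.5479, 0.0052, 0.168]] mean [0.5426 0.0474 0.168 ]
Rspout front top [[0.5696, -0.1416, 0.168], [0.5817, -0.2294, 0.168]] mean [ 0.5756 -0.1855  0.168 ]
Box rim [[0.6419, -0.0259, 0.073], [0.6583, -0.1451, 0.073], [0.5366, -0.0378, 0.073], [0.5527, -0.154, 0.073]] mean [ 0.5973 -0.0907  0.073 ]
handle top [[0.4685, -0.0942, 0.098]] mean [ 0.4685 -0.0942  0.098 ]
handle top side [[0.4607, -0.1054, 0.098], [0.4805, -0.1026, 0.098], [0.4847, -0.1152, 0.098], [0.4645, -0.1161, 0.098]] mean [ 0.4726 -0.1098  0.098 ]
Lpad [[0.5186, 0.1436, 0.167], [0.5557, 0.1476, 0.167], [0.5608, 0.1078, 0.167], [0.5235, 0.101, 0.167]] mean [0.5397 0.125  0.167 ]
Rpad [[0.5683, -0.248, 0.167], [0.6078, -0.2471, 0.167], [0.6124, -0.2869, 0.167], [0.5725, -0.2921, 0.167]] mean [ 0.5903 -0.2685  0.167 ]
Lspout front [[0.5423, 0.0879, 0.168], [0.552, -0.0018, 0.168]] mean [0.5472 0.0431 0.168 ]
Rspout front [[0.5712, -0.1504, 0.168], [0.5818, -0.2366, 0.168]] mean [ 0.5765 -0.1935  0.168 ]
```

Run:
```python
from h import *
from cell import monitor
from scipy.spatial.transform import Rotation as R
s=monitor.get_state();q=s['tool_rot'];r=R.from_quat([q[1],q[2],q[3],q[0]]).as_matrix();print(r.round(3))
y=r[:,1];a=np.degrees(np.arctan2(y[1],y[0]));t=90+7.4
print("jaw",a,"turn",(t-a+90)%180-90, "j6",s['joint_pos'][5], "delta",np.array([.468,-.107,.245])-s['tool_pos'])
```

```text
[[-0.    -0.33  -0.944]
 [-0.002 -0.944  0.33 ]
 [-1.     0.002 -0.   ]]
jaw -109.2416730058226 turn 26.64167300582261 j6 -0.28457748215302425 delta [ 2.86953574e-01 -6.25906566e-01  5.15204473e-04]
```

```bash
python3 -m inch '[[[17,-37,0],[0,0,2]],[[34,-74,0],[0,0,4]],[[51,-111,0],[0,0,6]],[[68,-148,0],[0,0,8]],[[85,-185,0],[0,0,10]],[[102,-222,0],[0,0,12]],[[119,-259,0],[0,0,14]],[[136,-296,0],[0,0,16]]]' 60
```

```text
time: 0.77
tool_pos: [0.3172, 0.2212, 0.2452]
tool_rot: [0.019, -0.707, 0.019, 0.707]
ft_force: [2.0, 0.2, -0.6]
gripper_width: 0.0601
```

```bash
python3 -m inch '[[[17,-37,0],[0,0,2]],[[34,-74,0],[0,0,4]],[[51,-111,0],[0,0,6]],[[68,-148,0],[0,0,8]],[[85,-185,0],[0,0,10]],[[102,-222,0],[0,0,10.6]],[[119,-259,0],[0,0,10.6]],[[136,-296,0],[0,0,10.6]]]'
```

```text
time: 1.43
tool_pos: [0.4533, -0.0749, 0.2451]
tool_rot: [-0.045, -0.706, -0.045, 0.706]
ft_force: [0.6, 0.9, 0.1]
gripper_width: 0.0596
```

```bash
python3 -m inch '[[[8,-17,-15],[0,0,0]],[[15,-33,-45],[0,0,0]],[[15,-33,-80],[0,0,0]],[[15,-33,-110],[0,0,0]],[[15,-33,-110],[0,0,0]]]'
python3 - <<'E'
from h import *
from cell import read_camera
import cv2
t=read_camera("top")[100:260,180:420]; cv2.imwrite("pics/t1.png",cv2.resize(t,None,fx=3,fy=3,interpolation=cv2.INTER_CUBIC))
t=read_camera("side")[120:384,190:410]; cv2.imwrite("pics/s1.png",cv2.resize(t,None,fx=2.25,fy=2.25,interpolation=cv2.INTER_CUBIC))
E
```

```text
time: 1.85
tool_pos: [0.4636, -0.1058, 0.129]
tool_rot: [-0.044, -0.701, -0.045, 0.71]
ft_force: [-1.1, 0.6, -0.8]
gripper_width: 0.06
```

View pics/t1.png

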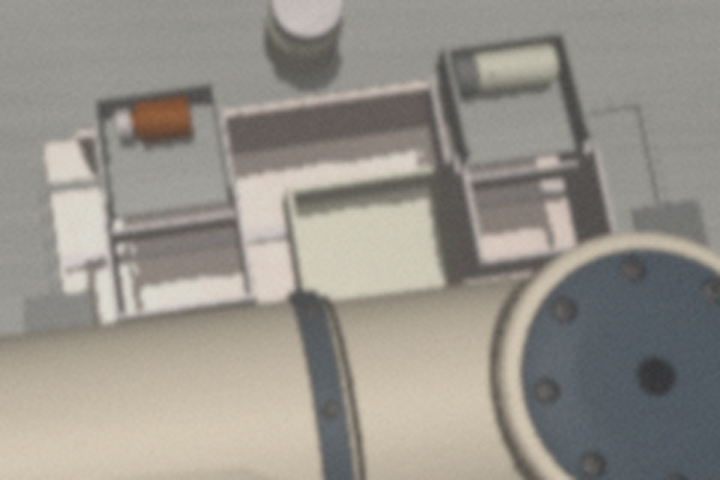

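View pics/s1.png

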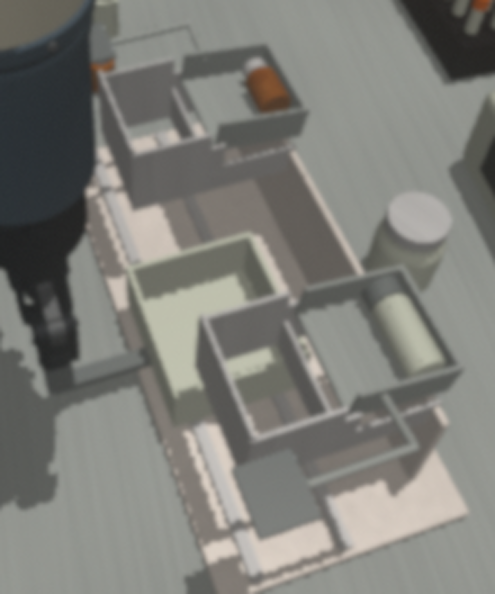

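The side view shows the fingers in line with the handle, one in front of and one behind it at about (55,340) in the crop. I'll go down and grip it.

```bash
python3 -m inch '[[[0,0,-25],[0,0,0]],[[0,0,-50],[0,0,0]],[[0,0,-65],[0,0,0]],[[0,0,-66],[0,0,0]]]'
```

```text
time: 2.28
tool_pos: [0.468, -0.1054, 0.069]
tool_rot: [-0.046, -0.705, -0.046, 0.706]
ft_force: [-0.4, 0.0, -0.3]
gripper_width: 0.0598
```

```bash
python3 -m inch '[[[0,0,0],[0,0,0]],[[0,0,0],[0,0,0]],[[0,0,0],[0,0,0]],[[0,0,0],[0,0,0]],[[0,0,0],[0,0,0]],[[0,0,0],[0,0,0]]]' 0
```

```text
time: 2.78
tool_pos: [0.4696, -0.1058, 0.0711]
tool_rot: [0.046, 0.707, 0.045, -0.704]
ft_force: [-0.8, 0.5, 5.7]
gripper_width: 0.0132
```

```bash
python3 -m inch '[[[-1,8,0],[0,0,0]],[[-3,24,0],[0,0,0]],[[-5,42,0],[0,0,0]],[[-8,62,0],[0,0,0]],[[-11,82,0],[0,0,0]],[[-13,102,0],[0,0,0]],[[-15,115,0],[0,0,0]],[[-15,119,0],[0,0,0]]]'
python3 - <<'E'
from h import *
from cell import read_camera
import cv2
t=read_camera("top")[100:260,180:420]; cv2.imwrite("pics/t2.png",cv2.resize(t,None,fx=3.3,fy=3.3,interpolation=cv2.INTER_CUBIC))
t=read_camera("side")[120:384,190:410]; cv2.imwrite("pics/s2.png",cv2.resize(t,None,fx=2.25,fy=2.25,interpolation=cv2.INTER_CUBIC))
E
```

```text
time: 3.45
tool_pos: [0.4544, 0.0147, 0.0711]
tool_rot: [0.046, 0.707, 0.046, -0.704]
ft_force: [-1.5, -2.1, 9.3]
gripper_width: 0.013
```

View pics/t2.png

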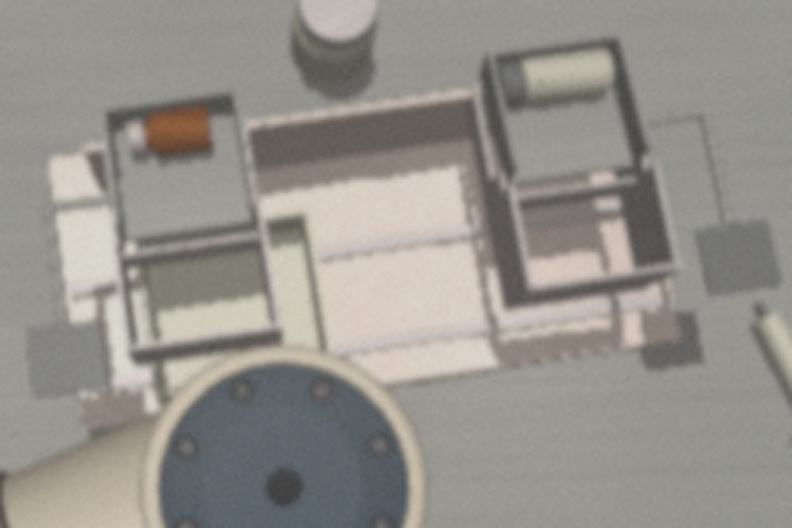

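View pics/s2.png

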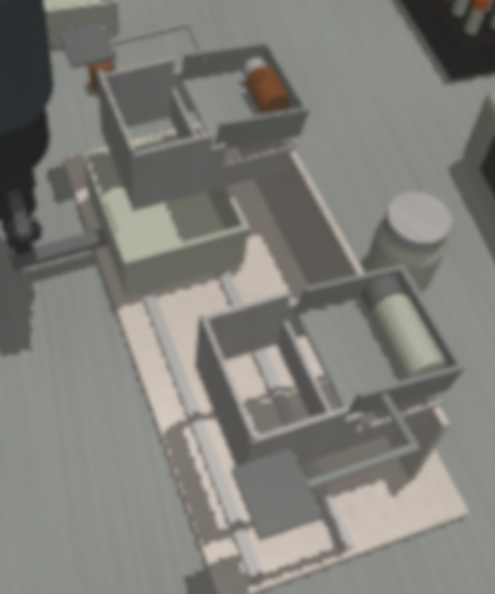

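```bash
python3 -m inch '[[[-1,8,0],[0,0,0]],[[-2,18,0],[0,0,0]],[[-3,23,0],[0,0,0]],[[-3,23,0],[0,0,0]],[[-3,23,0],[0,0,0]]]'
python3 - <<'E'
from h import *
from cell import read_camera
import cv2
t=read_camera("top");cv2.imwrite("pics/t3f.png",t);t=t[140:260,180:300]; cv2.imwrite("pics/t3.png",cv2.resize(t,None,fx=5,fy=5,interpolation=cv2.INTER_CUBIC))
t=read_camera("side");cv2.imwrite("pics/s3f.png",t);t=t[140:270,190:320]; cv2.imwrite("pics/s3.png",cv2.resize(t,None,fx=4.5,fy=4.5,interpolation=cv2.INTER_CUBIC))
E
```

```text
time: 3.97
tool_pos: [0.4516, 0.0369, 0.0711]
tool_rot: [0.045, 0.707, 0.046, -0.704]
ft_force: [-2.3, 2.2, 7.7]
gripper_width: 0.0131
```

View pics/t3.png

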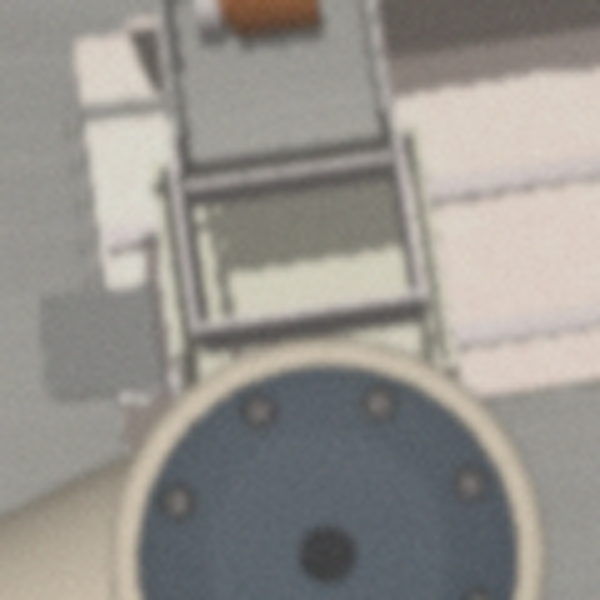

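View pics/s3.png

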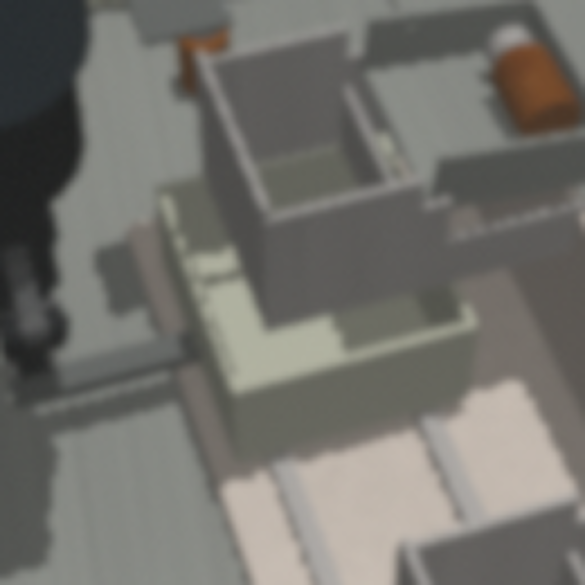

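Run:
```python
from h import *
T=lambda a:(180+(a[0]+.5)/5-.5,140+(a[1]+.5)/5-.5)
S=lambda a:(190+(a[0]+.5)/4.5-.5,140+(a[1]+.5)/4.5-.5)
for yaw in(7.0,7.8):
  th=np.radians(yaw);ex=np.array([np.cos(th),np.sin(th)]);ey=np.array([-ex[1],ex[0]])
  for n,c,f,z,pts in [("box left","top",T,.073,[(160,175),(182,385)]),("box right","top",T,.073,[(413,132),(458,372)]),
   ("spout L out top","top",T,.168,[(170,180),(193,335)]),("spout R out top","top",T,.168,[(402,150),(430,303)]),
   ("side box right","side",S,.073,[(232,390),(478,318)]),("side box left front","side",S,.073,[(160,190)]),
   ("side spout front corners","side",S,.168,[(198,58),(268,217)])]:
    P=[ray(c,f(p),z)[:2] for p in pts];print(yaw,n,[(round(float(p@ex)*1e3,1),round(float(p@ey)*1e3,1)) for p in P])
```

```text
7.0 box left [(631.3, 38.4), (538.3, 41.0)]
7.0 box right [(634.2, -74.4), (526.2, -77.5)]
7.0 spout L out top [(607.2, 27.4), (545.9, 26.6)]
7.0 spout R out top [(605.7, -63.4), (544.7, -65.0)]
7.0 side box right [(529.6, -76.9), (640.7, -74.5)]
7.0 side box left front [(530.7, 38.0)]
7.0 side spout front corners [(548.1, 21.8), (549.5, -67.8)]
7.8 box left [(631.8, 29.6), (538.8, 33.5)]
7.8 box right [(633.1, -83.2), (525.1, -84.9)]
7.8 spout L out top [(607.5, 18.9), (546.2, 18.9)]
7.8 spout R out top [(604.8, -71.9), (543.7, -72.6)]
7.8 side box right [(528.5, -84.3), (639.6, -83.5)]
7.8 side box left front [(531.2, 30.5)]
7.8 side spout front corners [(548.3, 14.1), (548.5, -75.5)]
```

The box is centred under the left spout to within about 2 mm: top view box -18.1 against spout -18.6, side view -19 against -23. I'll release and lift.

```bash
python3 -m inch '[[[0,0,0],[0,0,0]],[[0,0,0],[0,0,0]],[[0,0,0],[0,0,0]],[[0,0,0],[0,0,0]],[[0,0,0],[0,0,0]]]' 45; python3 -m inch '[[[0,0,20],[0,0,0]],[[0,0,50],[0,0,0]],[[0,0,85],[0,0,0]],[[0,0,120],[0,0,0]],[[0,0,155],[0,0,0]],[[0,0,170],[0,0,0]]]'
```

```text
time: 4.48
tool_pos: [0.4501, 0.0362, 0.0691]
tool_rot: [-0.045, -0.706, -0.045, 0.706]
ft_force: [0.5, -0.9, -0.2]
gripper_width: 0.0448
time: 4.98
tool_pos: [0.4518, 0.0363, 0.2442]
tool_rot: [0.045, 0.708, 0.046, -0.703]
ft_force: [1.0, 0.2, -0.3]
gripper_width: 0.0449
```

```bash
python3 -m inch '[[[20,22,0],[0,0,0]],[[45,50,0],[0,0,0]],[[68,75,0],[0,0,0]],[[84,93,0],[0,0,0]],[[84,93,-20],[0,0,0]],[[84,93,-35],[0,0,0]],[[84,93,-35],[0,0,0]]]' 0
python3 - <<'E'
from h import *
from cell import read_camera
import cv2
t=read_camera("top");t=t[100:260,180:420]; cv2.imwrite("pics/t4.png",cv2.resize(t,None,fx=3.3,fy=3.3,interpolation=cv2.INTER_CUBIC))
t=read_camera("side");t=t[100:270,190:360]; cv2.imwrite("pics/s4.png",cv2.resize(t,None,fx=3.5,fy=3.5,interpolation=cv2.INTER_CUBIC))
E
```

```text
time: 5.57
tool_pos: [0.5325, 0.1292, 0.2004]
tool_rot: [-0.046, -0.703, -0.045, 0.708]
ft_force: [-2.0, 0.8, -1.2]
gripper_width: -0.0
```

View pics/t4.png

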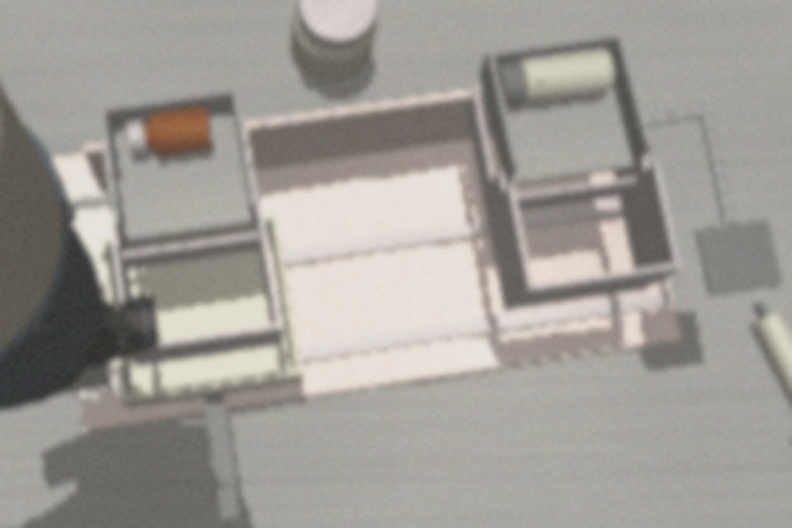

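View pics/s4.png

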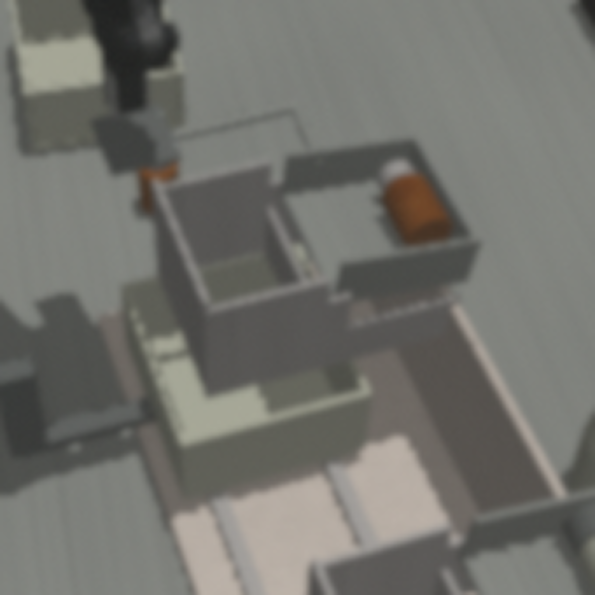

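Fingers are closed above the left paddle, the box and handle are undisturbed, and the vial is still in its pan at (418,205) in the side crop. I'll press in stages and watch the force.

```bash
python3 -m inch '[[[2,0,-5],[0,0,0]],[[2,0,-10],[0,0,0]],[[2,0,-15],[0,0,0]],[[2,0,-20],[0,0,0]],[[2,0,-25],[0,0,0]],[[2,0,-30],[0,0,0]],[[2,0,-30],[0,0,0]]]'
python3 - <<'E'
from h import *
from cell import read_camera
import cv2
t=read_camera("side");t=t[100:270,190:360]; cv2.imwrite("pics/s5.png",cv2.resize(t,None,fx=3.5,fy=3.5,interpolation=cv2.INTER_CUBIC))
E
```

```text
time: 6.25
tool_pos: [0.5354, 0.129, 0.1732]
tool_rot: [-0.046, -0.705, -0.045, 0.706]
ft_force: [-0.7, -0.2, 1.9]
gripper_width: 0.0001
```

View pics/s5.png

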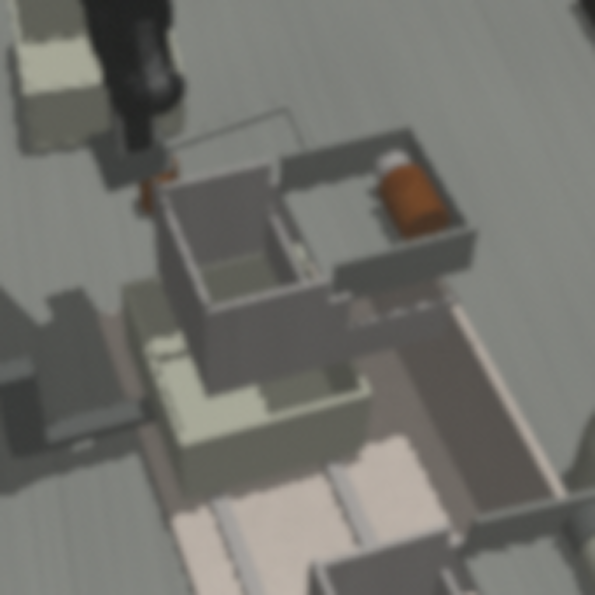

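The pan has started to tip at about 2 N. I'll press on.

```bash
python3 -m inch '[[[0,0,-5],[0,0,0]],[[0,0,-10],[0,0,0]],[[0,0,-15],[0,0,0]],[[0,0,-20],[0,0,0]],[[0,0,-24],[0,0,0]],[[0,0,-28],[0,0,0]],[[0,0,-28],[0,0,0]],[[0,0,-28],[0,0,0]]]'
python3 - <<'E'
from h import *
from cell import read_camera
import cv2
t=read_camera("side");t=t[100:270,190:360]; cv2.imwrite("pics/s6.png",cv2.resize(t,None,fx=3.5,fy=3.5,interpolation=cv2.INTER_CUBIC))
E
```

```text
time: 6.97
tool_pos: [0.5348, 0.129, 0.1453]
tool_rot: [-0.046, -0.704, -0.045, 0.707]
ft_force: [-6.5, 0.2, 2.0]
gripper_width: -0.0001
```

View pics/s6.png

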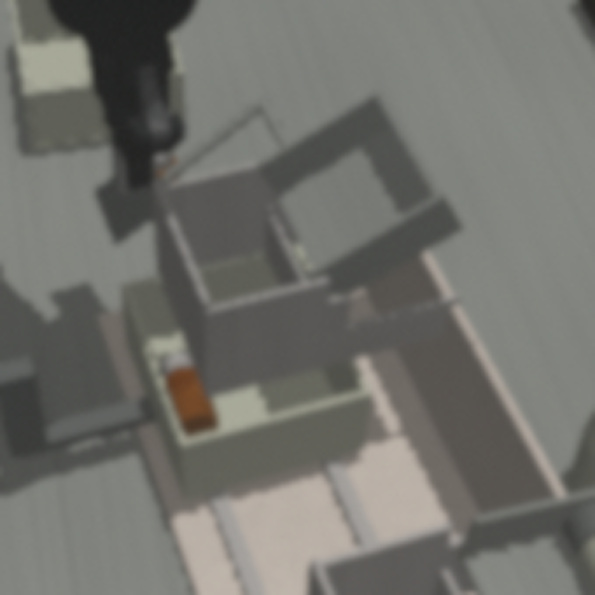

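The pan is tipped and empty. The vial lies in the box at about (190,395) in the crop. I'll lift straight up and back off.

```bash
python3 -m inch '[[[0,0,6],[0,0,0]],[[0,0,14],[0,0,0]],[[0,0,24],[0,0,0]],[[0,0,34],[0,0,0]],[[0,0,50],[0,0,0]],[[0,0,75],[0,0,0]],[[0,0,105],[0,0,0]],[[0,0,125],[0,0,0]]]'; python3 -m inch '[[[-10,20,10],[0,0,0]],[[-25,50,20],[0,0,0]],[[-40,80,20],[0,0,0]],[[-55,110,20],[0,0,0]],[[-70,140,20],[0,0,0]],[[-85,160,20],[0,0,0]],[[-85,160,20],[0,0,0]],[[-85,160,20],[0,0,0]]]';  python3 - <<'E'
from h import *
from cell import read_camera
import cv2
t=read_camera("top");cv2.imwrite("pics/t7f.png",t);t=t[100:260,180:420]; cv2.imwrite("pics/t7.png",cv2.resize(t,None,fx=3.3,fy=3.3,interpolation=cv2.INTER_CUBIC))
t=read_camera("side");t=t[100:270,190:360]; cv2.imwrite("pics/s7.png",cv2.resize(t,None,fx=3.5,fy=3.5,interpolation=cv2.INTER_CUBIC))
E
```

```text
time: 7.68
tool_pos: [0.5375, 0.1293, 0.2756]
tool_rot: [0.045, 0.708, 0.046, -0.704]
ft_force: [0.4, 0.9, 0.1]
gripper_width: 0.0001
time: 8.35
tool_pos: [0.4511, 0.2906, 0.2926]
tool_rot: [0.046, 0.706, 0.047, -0.705]
ft_force: [0.2, 0.4, -0.6]
gripper_width: -0.0002
```

View pics/t7.png

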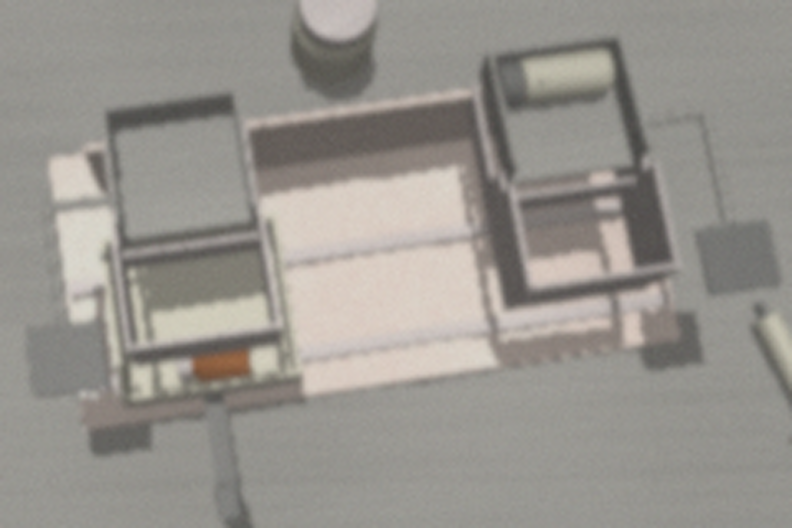

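View pics/s7.png

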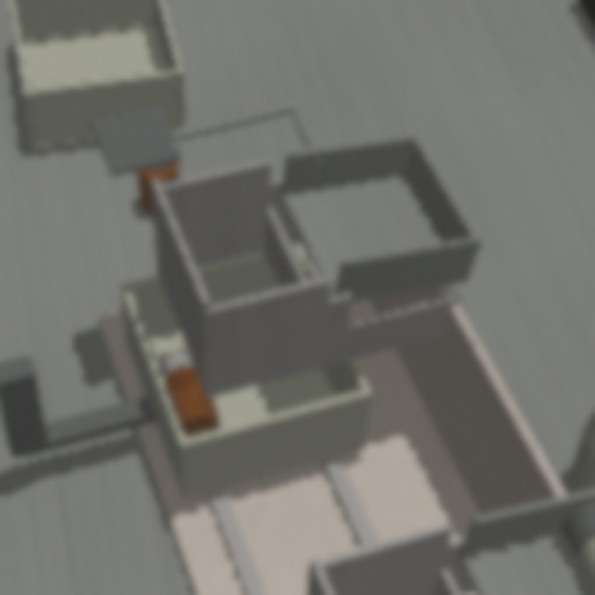

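The vial lies in the box, the pan and paddle have sprung back, and the tube is untouched at (565,75). One last check of the box against the spout, now in clear view.

Run:
```python
from h import *
T=lambda a:(180+(a[0]+.5)/3.3-.5,100+(a[1]+.5)/3.3-.5)
S=lambda a:(190+(a[0]+.5)/3.5-.5,100+(a[1]+.5)/3.5-.5)
th=np.radians(7.4);ex=np.array([np.cos(th),np.sin(th)]);ey=np.array([-ex[1],ex[0]])
for n,c,f,z,pts in [("box front","top",T,.073,[(125,403),(302,378)]),("spout front","top",T,.168,[(129,354),(283,330)]),
 ("box front","side",S,.073,[(122,292),(180,442)]),("spout front","side",S,.168,[(154,187),(208,308)])]:
    P=[ray(c,f(p),z)[:2] for p in pts];e=[float(p@ey)*1e3 for p in P];print(c,n,np.round(e,1),"mid",round(np.mean(e),1))
```

```text
top box front [ 35.5 -81. ] mid -22.8
top spout front [ 21.8 -68.6] mid -23.4
side box front [ 31.5 -79.8] mid -24.2
side spout front [ 16.5 -71.2] mid -27.3
```

Run:
```python
from cell import arm
print(arm.sign_off())
```

```text
the job is handed in; nothing more can be done
None
```

The job is done and handed in at about 8.5 s. I gripped the carriage box's handle, slid the box about 144 mm along the rail until it was under the left spout, and let go. I then pressed the left paddle down about 35 mm with closed fingers, at about 2 N vertically. The medicine vial rolled through the spout into the box, and the arm backed away.

- **Pictures:** The last ones show the vial lying in the box, and the left pan empty with its paddle sprung back. The long tube is still in the right pan, and the arm is clear of everything.
- **Box alignment:** The two views disagree slightly. The top view puts the box centre 0.6 mm from the spout centre, and the side view puts it 3 mm away. I couldn't fully trust the side figure, because two of its corner readings looked off: it measured the box 111 mm wide instead of 120.
- **Forces:** The largest readings were about 9 N while gripping the handle and 6.5 N sideways while the paddle was held down.

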